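# Stack the lunch tubs in order and close the top

## Task

Stack the lunch tubs on the round black stand, building up from the bottom: blue first, then yellow, then red, each seated squarely in the one below. Then close the red tub with whichever of the two wooden lids fits it, fully home. Do not disturb the jam jar, the small bowl or the tin that stand behind.

Things in the scene. Friction and masses are not known exactly. Their poses are not given: they have to be found in the camera images.
- stand: Round black plastic stand, fixed to the worktop; origin at the centre of its underside on the worktop, z up. A flat disc 104 mm across and 4 mm thick carries a dark grey ring, 72 mm outside and 54 mm inside diameter, whose top is 12 mm above the worktop; a tub's foot drops into the ring until the tub's shoulder rests on the ring's top. A seated tub's underside is then 5 mm above the origin and its centre 27 mm.
- tub_blue_mid (a point): Centre (on the axis, half-way up) of the blue plastic lunch tub: round, open at the top, 60 mm outside diameter, 44 mm high, 3 mm wall, inside diameter 54 mm. Its underside is a foot 7 mm high that tapers from 48 mm diameter down to 40 mm and drops into the mouth of another tub or of the stand; a seated tub stands 37 mm higher than the tub under it. z points up out of its mouth. About 0.12 kg, loose.
- tub_yellow_mid (a point): Centre (on the axis, half-way up) of the yellow plastic lunch tub: round, open at the top, 60 mm outside diameter, 44 mm high, 3 mm wall, inside diameter 54 mm. Its underside is a foot 7 mm high that tapers from 48 mm diameter down to 40 mm and drops into the mouth of another tub or of the stand; a seated tub stands 37 mm higher than the tub under it. z points up out of its mouth. About 0.12 kg, loose.
- tub_red_mid (a point): Centre (on the axis, half-way up) of the red plastic lunch tub: round, open at the top, 60 mm outside diameter, 44 mm high, 3 mm wall, inside diameter 54 mm. Its underside is a foot 7 mm high that tapers from 48 mm diameter down to 40 mm and drops into the mouth of another tub or of the stand; a seated tub stands 37 mm higher than the tub under it. z points up out of its mouth. About 0.12 kg, loose.
- lid_pale_knob (a point): Middle of the knob of the pale wooden lid: a disc 60 mm across, 6 mm thick; under it a white stopper 7 mm high, tapering from 48 to 40 mm diameter (enters a tub; seated, this point is 43 mm above the tub's centre); on top an upright round knob, 18 mm diameter, 30 mm high. Lies stopper down; disc top 15 mm below this point, knob top 15 mm above, underside 28 mm below. z up. 0.07 kg, loose.
- lid_dark_knob (a point): Middle of the knob of the dark brown wooden lid: a disc 72 mm across, 6 mm thick; under it a white stopper 7 mm high, tapering from 60 to 56 mm diameter (too wide for a tub's 54 mm mouth); on top an upright round knob, 18 mm diameter, 30 mm high. Lies stopper down; disc top 15 mm below this point, knob top 15 mm above, underside 28 mm below. z up. 0.07 kg, loose.
- jam_jar: Jar of red jam with an orange-yellow screw lid, bystander, 71 mm wide, 110 mm high; origin at the centre of its underside.
- pinch_bowl: Small white bowl with dark dots, bystander, 101 mm across, 46 mm high; origin at the centre of its underside.
- tomato_tin: Food tin with a white and blue wrapper, bystander, 57 mm diameter, 72 mm high; origin at the centre of its underside.
Mind the look-alikes: they are no part of the job. Leave any green look-alike of the part that bears lid_pale_knob alone. Of the things that look like the part that bears tub_blue_mid, take the one that is farthest from the robot's base at the start.

How it is judged:
By the outcome, as a careful person would: the job done as asked, in the order asked, and still so for the second after the job is handed in, with the robot touching nothing.
It also fails if it takes over 109 s, if anything falls off the work surface, if the arm or the gripper's body presses on something with over 40 N, if the wrist force passes 120 N, or if a joint passes its speed limit or range.

## Robot

A 7-joint arm with a two-finger parallel gripper is mounted at the origin on a cart in front of the work surface, level with it; the furniture and walls round the work are solid. World frame = base frame: x ahead of the robot, y to its left, z up, the work surface at z = 0. Lengths are in mm, angles in degrees, forces in N, time in s.
With the tool pointing down it reaches from about 425 to 950 mm from the base axis. Payload 4.7 kg.
Tool frame: the origin (TCP) lies on the mounting face of the last link; the fingertips stand 182 mm ahead of it and the grasp point (between the pads) lies 164 mm ahead of it (pinch_z is the distance from the TCP to the grasp point, in mm); x points along the fingers, y is the direction in which the jaws open and shut, and the axes are right-handed (so a half turn about x gives the same grasp; the last joint's range is limited). The gripper opens to 87 mm and grips with 3 to 60 N. Pads are 19 mm wide; open, the fingers measure 117 mm over their backs; the gripper's body (75 mm by 190 mm) begins 51 mm behind the grasp point.
Start: joints at [73.631, 26.849, -2.785, 87.806, 1.381, 65.374, -4.715], TCP at [171.477, -652.86, 404.773] pointing down, gripper open.
Joint ranges: [-148.3, 148.3], [-19.14, 114.17], [-79.39, 73.82], [5.75, 140.21], [-59.74, 239.74], [12.07, 113.84], [-152.46, 152.46]. Speed limits (degrees/s): [147.25, 147.25, 180, 180, 180, 180, 180].

## Interface

Orientations are given as a 3x3 rotation matrix whose columns are the frame's x, y, z axes.
In Python, from bench import * gives the robot as it stands. The module is installed in compiled form; this text tells all that it offers.
- The arm moves only by the shell command python3 -m creep 'ROWS' [FORCE]. ROWS is JSON, one flat list of numbers, 5 for each row, row after row: the shift along the world's x, y, z in mm, then the turn about the world's z in rad, then the closure, from -1 (fully open) to 1 (shut). A call has 1 to 5 rows; each row is the pose to reach, as a shift and turn from the pose commanded when the call began; what a row does not reach only later rows make up. A row lasts 1/10 s, in which the tool goes at most 50 mm and 8.59 degrees, less where a joint would pass 70% of its speed; a pose out of reach is approached as far as the arm can. A call with a gripper value outside its range is refused whole. The fingers move at their own pace and stop on an object; FORCE is the grip in N (left out, the last holds). Time passes only in rows, so rows that repeat a pose let the fingers close. It gives the time, the measured TCP pose, the force and the opening at its end, in the units of the state.
- get_obs(): the state, without advancing time (a new reading comes with each control period).
- grab_frame(name): name is "scene" or "top" or "wrist"; returns (picture, depth): 384x512x3 uint8, blue, green, red; 384x512 float32, mm along the optical axis (not along the pixel's ray), 0 where there is no reading.
- camera_params(name): a dict with "fx", "fy", "cx", "cy" (pixels), "xyz" and "attitude" of the camera in the world; the wrist camera has in their place "hand_eye" (4x4, takes a point from camera to tool coordinates, whose origin is the TCP and whose axes are the tool frame's). Camera axes: x right, y down, z forward; pixel columns grow to the right and rows downward; lengths in mm; the calibration is good to about 2 mm. A picture is of the moment at which its call begins: read the wrist's pose just before it. camera_params takes no time and is no camera call.
- sign_off(): hands the job in, once; it reports no verdict.
The state is a dict: "clock": time; "joint_positions": joint angles; "dq": joint speeds; "effort": joint torques, N m; "tcp_pos": TCP position; "orientation": TCP orientation; "force": force on the tool from outside, world axes, zero at the start; "moment": the same for the moment, N m; "gripper_width": opening from 0.0 (shut) to 1.0 (fully open).
Only numpy, scipy, OpenCV 4.12 (cv2) and the standard library are available. Lean on these libraries where they do the work, as an engineer would, in place of code of your own. Each camera call takes 0.05 s, during which the arm holds its last target.

## Working session

There is one attempt and no reset: what is moved stays moved. The work goes in short steps, Python scripts to look and compute and a shell command to move; the robot and the scene stay as the last step left them, time stands still between calls to the robot, and variables do not carry over. Pictures are saved under pics/ and viewed, and the job is handed in when it is done.

```bash
mkdir -p pics; python3 - <<'E'
from bench import *
import cv2
for n in ("scene","top","wrist"):
    p,d=grab_frame(n); cv2.imwrite(f"pics/{n}0.png",p)
    import numpy as np; np.savez(f"{n}0.npz",p=p,d=d)
    print(n,camera_params(n))
print(get_obs())
E
```

```text
scene {'fx': 433.64892024404446, 'fy': 433.64892024404446, 'cx': 253.2630026102734, 'cy': 185.77775470833177, 'xyz': array([ -14.97578933, 1070.53303064,  667.16472218]), 'attitude': array([[-0.85619939, -0.23769882,  0.45871764],
       [-0.51657247,  0.4087956 , -0.75235566],
       [-0.0086877 , -0.88112736, -0.47279921]])}
top {'fx': 361.48933237668416, 'fy': 361.48933237668416, 'cx': 252.64551227409615, 'cy': 196.54477972720497, 'xyz': array([ 399.64509255,   92.84065827, 1100.44404376]), 'attitude': array([[ 0.02820037, -0.98415358,  0.17506131],
       [-0.99940459, -0.02427611,  0.02451805],
       [-0.01987972, -0.17564849, -0.9842522 ]])}
wrist {'fx': 304.00027787474124, 'fy': 304.00027787474124, 'cx': 255.7007855289659, 'cy': 194.74142569966207, 'hand_eye': array([[-1.75043709e-04, -2.51744828e-01,  9.67793630e-01,
         1.99817123e+01],
       [ 9.99999698e-01, -7.77512410e-04, -2.13796322e-05,
        -1.19719398e+00],
       [ 7.57853770e-04,  9.67793334e-01,  2.51744888e-01,
        -6.79999145e+01],
       [ 0.00000000e+00,  0.00000000e+00,  0.00000000e+00,
         1.00000000e+00]])}
{'clock': 0.15, 'joint_positions': array([73.62959486, 26.88786537, -2.78263145, 87.85780621,  1.38144567,
       65.37504294, -4.71434767]), 'dq': array([-0.09464156, -0.15986203,  0.05345455, -0.17114409,  0.01805608,
        0.08309953, -0.00822708]), 'effort': array([ 9.97404786e-04, -5.08427489e+01, -8.03932152e-02, -2.36420721e+01,
       -6.12885947e-02,  3.55978170e-02,  9.16538465e-05]), 'tcp_pos': array([ 171.41635173, -652.6857934 ,  403.92783118]), 'orientation': array([[-4.54219857e-04,  2.54025796e-01, -9.67197337e-01],
       [ 1.45177896e-03, -9.67196250e-01, -2.54026192e-01],
       [-9.99998843e-01, -1.51954049e-03,  7.05304362e-05]]), 'force': array([-0.73337783,  0.30236805,  0.32703903]), 'moment': array([-0.00401189, -0.00850959, -0.00361951]), 'gripper_width': 0.9988116406468663}
```

View pics/top0.png

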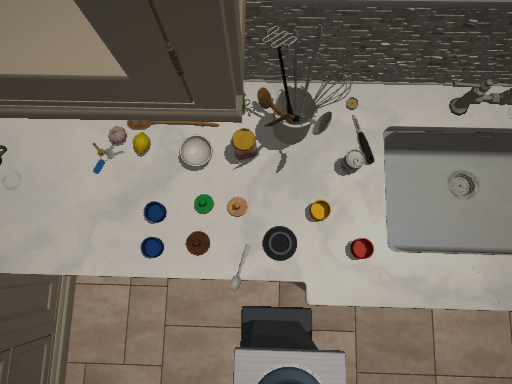

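View pics/scene0.png

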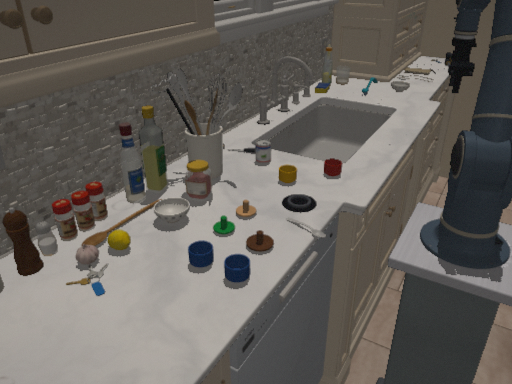

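```bash
cat > h.py <<'E'
import numpy as np, cv2
def ray(cp,u,v,z,R=None,t=None):
    R=np.array(cp["attitude"]) if R is None else R
    t=np.array(cp["xyz"]) if t is None else t
    d=R@np.array([(u-cp["cx"])/cp["fx"],(v-cp["cy"])/cp["fy"],1.])
    return t+d*(z-t[2])/d[2]
def wristpose(cp,o):
    T=np.eye(4);T[:3,:3]=o["orientation"];T[:3,3]=o["tcp_pos"]
    C=T@cp["hand_eye"]; return C[:3,:3],C[:3,3]
E
python3 - <<'E'
from bench import *
from h import *
for n in ("top","scene"):
    f=np.load(n+"0.npz");p=f["p"];cp=camera_params(n)
    hsv=cv2.cvtColor(p,cv2.COLOR_BGR2HSV);H,S,V=cv2.split(hsv)
    M={"blue":(H>100)&(H<130)&(S>120),"yellow":(H>17)&(H<30)&(S>150),"red":((H<6)|(H>173))&(S>150),"green":(H>45)&(H<80)&(S>150),"orange/brown":(H>=5)&(H<17)&(S>60),"black":(V<60)}
    for k,m in M.items():
        c,l,s,ce=cv2.connectedComponentsWithStats(m.astype(np.uint8))
        for i in range(1,c):
            x,y,w,h,a=s[i]
            if a>60 and w<60 and h<60 and (n=="scene" or y>110):
                print(n,k,s[i],ce[i].round(1),ray(cp,x+w/2-.5,y+h/2-.5,40 if k in("blue","yellow","red") else 10)[:2].round(0))
t=cv2.imread("pics/top0.png");cv2.imwrite("pics/topz.png",cv2.resize(t[120:280,130:390],(780,480),interpolation=cv2.INTER_CUBIC))
E
```

```text
top blue [ 94 160  11  13  80] [ 98.6 166.1] [671. 591.]
top blue [144 202  22  20 344] [154.8 211.6] [536. 410.]
top blue [141 237  23  20 356] [152.  246.9] [433. 409.]
top yellow [233 129  22  22 385] [243.4 139.4] [765. 152.]
top yellow [133 132  17  21 256] [141.2 142.5] [751. 468.]
top yellow [310 200  21  21 343] [319.8 209.8] [553. -81.]
top red [351 238  22  21 362] [361.6 248.3] [ 445. -200.]
top green [195 195  18  18 268] [203.6 203.5] [568. 270.]
top orange/brown [112 128  14  15  94] [118.4 133.6] [782. 553.]
top orange/brown [234 142  23  18 169] [245.8 152.5] [740. 148.]
top orange/brown [228 197  19  19 301] [237.  206.2] [563. 167.]
top orange/brown [186 231  24  24 445] [197.8 242.7] [449. 282.]
top black [319 113  12  20 110] [324.8 121.5] [ 837. -101.]
top black [358 132  16  32 236] [365.3 148.1] [ 758. -228.]
top black [235 150  22  10  83] [246.6 155.4] [727. 146.]
top black [145 202  18  17  78] [150.7 207.7] [544. 422.]
top black [263 226  34  35 490] [279.2 243.2] [454.  36.]
top black [271 234  18  19 278] [279.6 242.7] [454.  36.]
top black [142 238  17  
[... 2019 characters left out ...]
 20  90] [190.3 110.8] [1274. -472.]
scene black [119 125  13  11 113] [125.2 130.1] [1352. -130.]
scene black [156 146  10  31 232] [160.9 160. ] [1009.   31.]
scene black [128 167  16  27 165] [136.8 180.1] [980. 186.]
scene black [282 195  34  17 416] [298.7 203.4] [450.  50.]
scene black [ 64 218  12  17  77] [ 71.2 227.1] [939. 479.]
scene black [256 233   7  12  70] [259.2 238.9] [459. 267.]
scene black [190 242  21  12 191] [199.8 247.7] [568. 376.]
scene black [189 251  24  16 240] [201.  259.7] [540. 412.]
scene black [226 256  22  12 210] [236.4 261.6] [458. 377.]
scene black [225 267  24  15 253] [236.6 274.7] [432. 416.]
scene black [242 334  12  19  72] [247.5 343.3] [304. 575.]
```

View pics/topz.png

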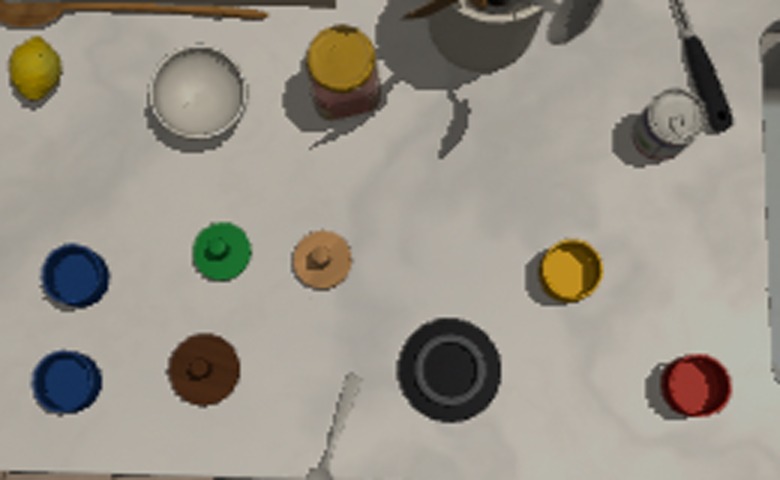

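```bash
python3 -m creep '[30,40,0,0.13,-1, 60,80,0,0.26,-1, 90,120,0,0.39,-1, 120,160,0,0.52,-1, 150,200,0,0.65,-1]' 20
python3 -m creep '[30,30,0,0.13,-1, 60,60,0,0.26,-1, 90,90,0,0.39,-1, 120,120,0,0.52,-1, 150,150,0,0.664,-1]'
python3 -m creep '[0,45,0,0,-1, 0,90,0,0,-1, 0,135,0,0,-1, 0,180,0,0,-1, 0,225,0,0,-1]'
```

```text
clock: 0.65
tcp_pos: [322.3, -451.0, 404.7]
orientation: [[-0.0, 0.791, -0.612], [-0.0, -0.612, -0.791], [-1.0, -0.0, 0.0]]
force: [0.6, 0.3, 0.4]
gripper_width: 0.999
clock: 1.15
tcp_pos: [472.3, -301.5, 404.7]
orientation: [[-0.0, 1.0, 0.005], [-0.0, 0.005, -1.0], [-1.0, -0.0, 0.0]]
force: [0.3, -0.7, 0.7]
gripper_width: 0.998
clock: 1.65
tcp_pos: [471.0, -76.1, 404.7]
orientation: [[0.0, 1.0, -0.0], [-0.0, -0.0, -1.0], [-1.0, 0.0, 0.0]]
force: [-0.1, -0.6, -0.7]
gripper_width: 1.003
```

```bash
cat >> h.py <<'E'
def snap(name):
    from bench import grab_frame,get_obs,camera_params
    o=get_obs();p,d=grab_frame("wrist");cp=camera_params("wrist")
    R,t=wristpose(cp,o);cv2.imwrite(f"pics/{name}.png",p);np.savez(name+".npz",p=p,d=d,R=R,t=t)
    print(o["clock"],o["tcp_pos"].round(1));return p,d,cp,R,t
E
python3 -c "
from h import *
snap('w1')"
```

```text
1.65 [471.  -76.1 404.7]
```

View pics/w1.png

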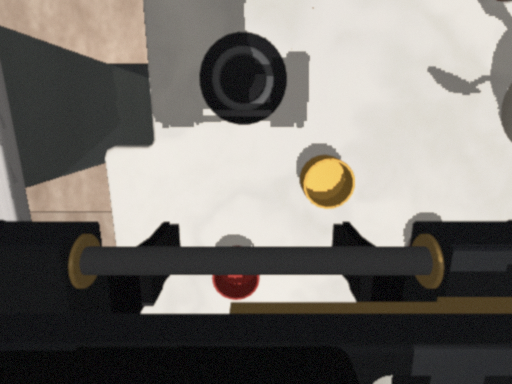

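```bash
cat >> h.py <<'E'
def masks(p):
    H,S,V=cv2.split(cv2.cvtColor(p,cv2.COLOR_BGR2HSV))
    return {"blue":(H>100)&(H<130)&(S>120),"yellow":(H>15)&(H<32)&(S>130),"red":((H<6)|(H>173))&(S>130),"black":(V<60),"green":(H>45)&(H<80)&(S>150),"pale":(H>=5)&(H<20)&(S>60)&(S<190)&(V>110)}
def circ(p,cp,R,t,color,z,box,minA=150):
    m=masks(p)[color].astype(np.uint8);b=np.zeros_like(m);x0,y0,x1,y1=box;b[y0:y1,x0:x1]=m[y0:y1,x0:x1]
    b=cv2.morphologyEx(b,cv2.MORPH_OPEN,np.ones((3,3),np.uint8))
    for c in cv2.findContours(b,cv2.RETR_EXTERNAL,cv2.CHAIN_APPROX_NONE)[0]:
        if cv2.contourArea(c)<minA: continue
        w=np.array([ray(cp,u,v,z,R,t)[:2] for u,v in cv2.convexHull(c)[:,0]],np.float32)
        (x,y),r=cv2.minEnclosingCircle(w)
        A=np.c_[2*w,np.ones(len(w))];s=np.linalg.lstsq(A,(w**2).sum(1),rcond=None)[0]
        print(color,"px",cv2.boundingRect(c),"enc",round(x,1),round(y,1),"r",round(r,1),"lsq",s[:2].round(1),"r",round(float(np.sqrt(s[2]+s[0]**2+s[1]**2)),1))
def load(n):
    from bench import camera_params
    f=np.load(n+".npz");return f["p"],f["d"],camera_params("wrist"),f["R"],f["t"]
E
python3 - <<'E'
from h import *
p,d,cp,R,t=load("w1")
circ(p,cp,R,t,"yellow",44,(280,140,400,215))
circ(p,cp,R,t,"black",4,(190,20,295,130))
circ(p,cp,R,t,"red",44,(200,270,280,305))
cv2.imwrite("pics/w1z.png",cv2.resize(p[20:140,180:330],(750,600)))
cv2.imwrite("pics/w1m.png",masks(p)["black"].astype(np.uint8)[0:230]*255)
print(t)
E
```

```text
yellow px (301, 156, 53, 52) enc 552.2 -79.3 r 32.2 lsq [551.8 -79.9] r 30.4
black px (200, 32, 86, 92) enc 454.9 34.5 r 51.1 lsq [454.8  34.5] r 50.6
red px (213, 275, 46, 24) enc 445.0 -203.7 r 28.5 lsq [ 444.7 -203.1] r 28.3
[470.24357867  -6.54255194 384.7374639 ]
```

View pics/w1z.png

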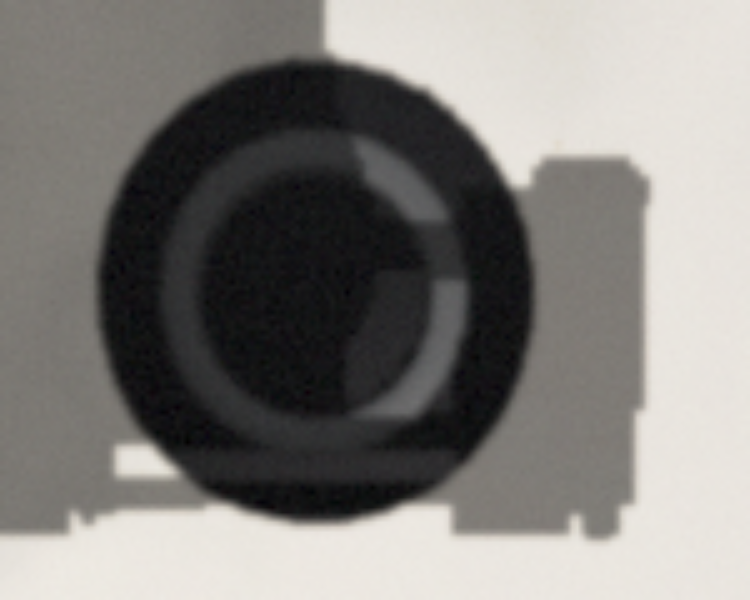

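```bash
python3 -m creep '[10,45,-10,0,-1, 20,90,-20,0,-1, 30,135,-30,0,-1, 40,180,-40,0,-1, 50,225,-50,0,-1]'
python3 -m creep '[3,45,-5,0,-1, 6,90,-10,0,-1, 10,135,-15,0,-1, 15,180,-20,0,-1, 15,190,-25,0,-1]'
python3 - <<'E'
from h import *
p,d,cp,R,t=snap('w2')
circ(p,cp,R,t,"blue",44,(0,0,512,215))
circ(p,cp,R,t,"green",10,(0,0,512,290))
circ(p,cp,R,t,"pale",10,(0,0,512,310))
E
```

```text
clock: 2.2
tcp_pos: [521.8, 148.4, 354.2]
orientation: [[0.0, 1.0, -0.001], [-0.0, -0.001, -1.0], [-1.0, 0.0, 0.0]]
force: [1.6, -0.4, 0.9]
gripper_width: 0.995
clock: 2.7
tcp_pos: [535.2, 342.6, 329.6]
orientation: [[-0.001, 1.0, 0.007], [0.005, 0.007, -1.0], [-1.0, -0.001, -0.005]]
force: [-1.3, 0.0, 0.7]
gripper_width: 0.996
2.7 [535.2 342.6 329.6]
blue px (227, 83, 67, 69) enc 537.4 411.8 r 28.7 lsq [537.3 411.9] r 28.4
blue px (102, 81, 77, 70) enc 436.0 412.8 r 32.4 lsq [435.7 412.4] r 30.7
```

View pics/w2.png

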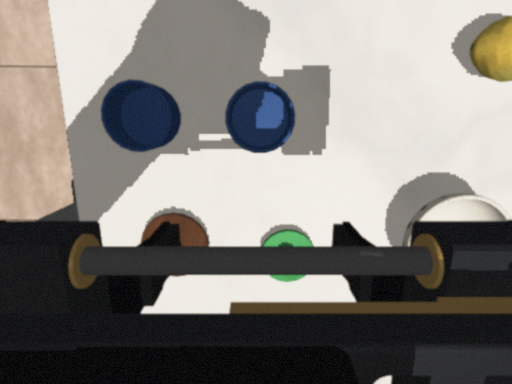

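```bash
python3 -m creep '[0,0,-10,0,-1, 0,0,-10,0,-1, 0,0,-10,0,-1]'
python3 - <<'E'
from h import *
p,d,cp,R,t=snap('w3')
circ(p,cp,R,t,"blue",44,(0,0,512,215))
E
```

```text
clock: 3.05
tcp_pos: [537.2, 334.9, 319.3]
orientation: [[-0.0, 1.0, -0.003], [-0.002, -0.003, -1.0], [-1.0, -0.0, 0.002]]
force: [-0.8, -0.3, -0.1]
gripper_width: 0.998
3.05 [537.2 334.9 319.3]
blue px (222, 68, 71, 74) enc 537.5 411.7 r 28.8 lsq [537.4 411.8] r 28.6
blue px (91, 68, 82, 74) enc 436.5 412.4 r 32.8 lsq [436. 412.] r 30.6
```

```bash
python3 -m creep '[0.5,30,0,0,-1, 1,55,-20,0,-1, 1,70,-40,0,-1, 1,74.5,-60,0,-1, 1,74.5,-75,0,-1]'
python3 -m creep '[0,0,-20,0,-1, 0,0,-40,0,-1, 0,0,-50,0,-1, 0,0,-53,0,-1, 0,0,-53,0,-1]'
```

```text
clock: 3.6
tcp_pos: [537.5, 411.0, 243.3]
orientation: [[-0.001, 1.0, -0.0], [-0.001, -0.0, -1.0], [-1.0, -0.001, 0.001]]
force: [0.2, -0.5, -0.1]
gripper_width: 1.001
clock: 4.1
tcp_pos: [537.8, 411.1, 191.8]
orientation: [[0.0, 1.0, -0.001], [-0.0, -0.001, -1.0], [-1.0, 0.0, 0.0]]
force: [-0.3, -0.7, -0.2]
gripper_width: 0.998
```

```bash
python3 -m creep '[0,0.5,0,0,0, 0,0.5,0,0,1, 0,0.5,0,0,1, 0,0.5,0,0,1, 0,0.5,0,0,1]' 15
python3 -m creep '[0,0,0,0,1, 0,0,0,0,1, 0,0,0,0,1, 0,0,0,0,1]'
```

```text
clock: 4.6
tcp_pos: [537.6, 412.2, 192.2]
orientation: [[0.001, 1.0, 0.0], [0.0, 0.0, -1.0], [-1.0, 0.001, -0.0]]
force: [-0.1, -1.1, 1.4]
gripper_width: 0.685
clock: 5.0
tcp_pos: [537.6, 412.2, 192.1]
orientation: [[0.0, 1.0, -0.0], [0.0, -0.0, -1.0], [-1.0, 0.0, -0.0]]
force: [0.6, -1.5, 3.8]
gripper_width: 0.686
```

```bash
python3 -m creep '[0,0,15,0,1, 0,0,40,0,1, 0,0,70,0,1, 0,0,95,0,1, 0,0,100,0,1]'
python3 -m creep '[-8,-30,0,0,1, -17,-70,0,0,1, -27,-110,0,0,1, -37,-150,0,0,1, -47,-190,0,0,1]'
python3 -m creep '[-10,-40,0,0,1, -20,-80,0,0,1, -28,-120,0,0,1, -32,-155,0,0,1, -35,-175,0,0,1]'
python3 -m creep '[-0.5,-10,0,0,1, -0.5,-12,0,0,1, -0.5,-12,0,0,1, -0.5,-12,0,0,1]'
python3 -c "
from h import *
p,d,cp,R,t=snap('w4')"
```

```text
clock: 5.5
tcp_pos: [537.8, 413.1, 295.6]
orientation: [[0.004, 1.0, 0.0], [0.004, 0.0, -1.0], [-1.0, 0.004, -0.004]]
force: [-0.5, -0.2, -0.8]
gripper_width: 0.68
clock: 6.0
tcp_pos: [489.5, 220.2, 290.8]
orientation: [[-0.002, 1.0, 0.0], [-0.001, 0.0, -1.0], [-1.0, -0.002, 0.001]]
force: [0.5, -1.1, -0.1]
gripper_width: 0.687
clock: 6.5
tcp_pos: [454.3, 43.9, 290.8]
orientation: [[-0.003, 1.0, -0.004], [-0.002, -0.004, -1.0], [-1.0, -0.003, 0.002]]
force: [-0.1, -0.1, -0.9]
gripper_width: 0.685
clock: 6.9
tcp_pos: [455.2, 36.5, 291.8]
orientation: [[0.0, 1.0, 0.002], [0.001, 0.002, -1.0], [-1.0, 0.0, -0.001]]
force: [-0.6, 0.9, -1.3]
gripper_width: 0.684
6.9 [455.2  36.5 291.8]
```

View pics/w4.png

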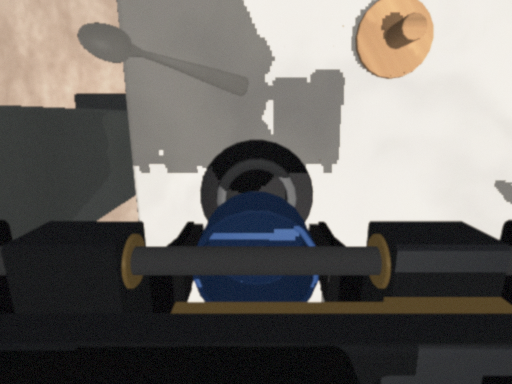

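```bash
python3 - <<'E'
from h import *
p,d,cp,R,t=load("w4")
m=masks(p)["black"]
pts=[]
for u in list(range(215,300,3)):
    col=np.where(m[130:190,u])[0]
    if len(col): pts.append(ray(cp,u,130+col[0]-.5,4,R,t)[:2])
w=np.array(pts);A=np.c_[2*w,np.ones(len(w))];s=np.linalg.lstsq(A,(w**2).sum(1),rcond=None)[0]
print(s[:2],np.sqrt(s[2]+s[0]**2+s[1]**2))
from scipy.optimize import least_squares
print(least_squares(lambda c:np.hypot(*(w-c).T)-51.5,[454,35]).x)
# tub rim: blue mask extents relative to tub height 36 above.. 
from bench import get_obs
o=get_obs();print(o["tcp_pos"])
z=291.8-192.1+44
b=masks(p)["blue"].astype(np.uint8);b[300:]=0
ys,xs=np.where(b[190:243]);ys+=190
print(ys.min(),xs[ys==ys.min()].mean(),ray(cp,xs[ys==ys.min()].mean(),ys.min(),z,R,t))
pts=np.array([ray(cp,np.where(b[r])[0][[0,-1]][k],r,z,R,t)[:2] for r in range(194,232,3) for k in(0,1)])
print(least_squares(lambda c:np.hypot(*(pts-c[:2]).T)-c[2],[454,35,30]).x)
E
```

```text
[454.83771334  35.89501832] 50.21578552403803
[454.81298574  34.47602012]
[455.12625556  36.5204692  291.80570773]
191 247.6 [450.76768553  74.55087275 143.7       ]
[ 472.75370271 -348.50196605  414.95516774]
```

```bash
python3 -m creep '[-0.3,-1.2,-25,0,1, -0.3,-1.2,-50,0,1, -0.3,-1.2,-70,0,1, -0.3,-1.2,-80,0,1, -0.3,-1.2,-82,0,1]'
python3 -m creep '[0,0,-4,0,1, 0,0,-8,0,1, 0,0,-11,0,1, 0,0,-13,0,1, 0,0,-13,0,1]'
```

```text
clock: 7.45
tcp_pos: [454.5, 34.7, 208.9]
orientation: [[-0.002, 1.0, 0.002], [0.0, 0.002, -1.0], [-1.0, -0.002, -0.0]]
force: [-0.3, 0.3, -1.5]
gripper_width: 0.686
clock: 7.95
tcp_pos: [454.8, 33.9, 197.1]
orientation: [[0.001, 1.0, -0.0], [-0.0, -0.0, -1.0], [-1.0, 0.001, 0.0]]
force: [-0.8, -0.8, 0.5]
gripper_width: 0.685
```

```bash
python3 -m creep '[0,0.5,-0.7,0,1, 0,0.5,-0.7,0,1, 0,0.5,-0.7,0,0.4, 0,0.5,-0.7,0,-1, 0,0.5,-0.7,0,-1]'
python3 -m creep '[0,0.5,0,0,-1, 0,0.5,20,0,-1, 0,0.5,60,0,-1, 0,0.5,100,0,-1, 0,0.5,130,0,-1]'
```

```text
clock: 8.45
tcp_pos: [454.9, 34.5, 196.3]
orientation: [[0.001, 1.0, -0.0], [0.0, -0.0, -1.0], [-1.0, 0.001, -0.0]]
force: [-0.1, -0.0, -1.0]
gripper_width: 0.791
clock: 8.95
tcp_pos: [454.8, 35.3, 328.0]
orientation: [[0.002, 1.0, 0.0], [0.0, 0.0, -1.0], [-1.0, 0.002, -0.0]]
force: [0.6, -0.5, -0.3]
gripper_width: 0.995
```

```bash
python3 -m creep '[10,-25,0,0,-1, 25,-50,0,0,-1, 35,-65,0,0,-1, 40,-70,0,0,-1, 40,-70,0,0,-1]'
python3 - <<'E'
from h import *
p,d,cp,R,t=snap('w5')
circ(p,cp,R,t,"blue",49,(0,0,512,215))
circ(p,cp,R,t,"yellow",44,(280,100,512,300))
E
```

```text
clock: 9.45
tcp_pos: [495.0, -35.2, 325.6]
orientation: [[-0.001, 1.0, -0.001], [0.001, -0.001, -1.0], [-1.0, -0.001, -0.001]]
force: [0.2, 0.7, 0.3]
gripper_width: 1.004
9.45 [495.  -35.2 325.6]
blue px (170, 80, 74, 74) enc 454.0 33.3 r 30.4 lsq [453.8  33.5] r 29.8
yellow px (429, 264, 14, 22) enc 665.8 -112.4 r 11.4 lsq [ 664.3 -112.3] r 9.8
yellow px (287, 206, 55, 41) enc 547.5 -69.5 r 26.2 lsq [546.6 -66.7] r 23.9
```

View pics/w5.png

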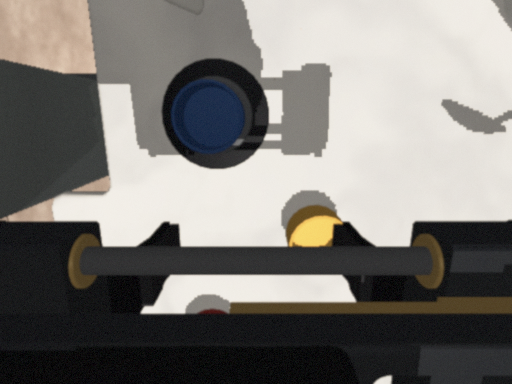

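```bash
cat >> h.py <<'E'
def zmap(d,cp,R,t):
    v,u=np.mgrid[:d.shape[0],:d.shape[1]]
    P=np.stack([(u-cp["cx"])/cp["fx"]*d,(v-cp["cy"])/cp["fy"]*d,d],-1)
    return P@R.T+t
def rimcheck(d,cp,R,t,c,z0):
    X=zmap(d,cp,R,t);r=np.hypot(X[...,0]-c[0],X[...,1]-c[1])
    s=(d>0)&(abs(X[...,2]-z0)<7)&(r<38)
    Q=X[s];a=np.degrees(np.arctan2(Q[:,1]-c[1],Q[:,0]-c[0]))
    for k in range(-180,180,60):
        q=Q[(a>=k)&(a<k+60)]
        q=q[q[:,2]>np.percentile(q[:,2],50)] if len(q) else q
        print(k,len(q),q[:,2].mean().round(1) if len(q) else None, np.hypot(q[:,0]-c[0],q[:,1]-c[1]).max().round(1) if len(q) else None)
E
python3 - <<'E'
from h import *
p,d,cp,R,t=load('w5')
rimcheck(d,cp,R,t,(454,33.4),49)
X=zmap(d,cp,R,t);print("table z",np.median(X[150:200,130:250,2]))
E
```

```text
-180 91 49.2 29.7
-120 76 49.3 29.3
-60 65 49.4 29.5
0 73 49.4 29.6
60 89 49.3 29.9
120 102 49.2 29.9
table z 0.1826846510622886
```

```bash
python3 -m creep '[20,-15,0,0,-1, 40,-32,-20,0,-1, 54,-42,-40,0,-1, 57,-44.5,-60,0,-1, 57,-44.5,-65,0,-1]'
python3 -m creep '[0,0,0,0,-1, 0,0,0,0,-1]'

```

```text
clock: 10.0
tcp_pos: [550.9, -78.6, 258.8]
orientation: [[-0.005, 1.0, 0.001], [0.002, 0.001, -1.0], [-1.0, -0.005, -0.002]]
force: [-0.3, -0.1, -0.9]
gripper_width: 1.0
clock: 10.2
tcp_pos: [551.6, -78.4, 261.9]
orientation: [[0.001, 1.0, 0.002], [0.0, 0.002, -1.0], [-1.0, 0.001, -0.0]]
force: [0.1, -0.3, 0.1]
gripper_width: 0.998
```

```bash
python3 -m creep '[0.3,-1,-25,0,-1, 0.3,-1,-45,0,-1, 0.3,-1,-60,0,-1, 0.3,-1,-69,0,-1, 0.3,-1,-70,0,-1]'
python3 -m creep '[0,0,0,0,-1, 0,0,0,0,0, 0,0,0,0,1, 0,0,0,0,1, 0,0,0,0,1]' 15
python3 -m creep '[0,0,0,0,1, 0,0,0,0,1, 0,0,0,0,1]'
```

```text
clock: 10.7
tcp_pos: [551.8, -80.3, 190.6]
orientation: [[-0.001, 1.0, 0.0], [0.0, 0.0, -1.0], [-1.0, -0.001, -0.0]]
force: [-0.4, -0.2, -0.3]
gripper_width: 1.002
clock: 11.2
tcp_pos: [552.3, -80.6, 191.5]
orientation: [[0.001, 1.0, -0.0], [-0.0, -0.0, -1.0], [-1.0, 0.001, 0.0]]
force: [0.7, -0.5, 0.9]
gripper_width: 0.721
clock: 11.5
tcp_pos: [552.4, -80.6, 191.4]
orientation: [[0.001, 1.0, 0.0], [-0.0, 0.0, -1.0], [-1.0, 0.001, 0.0]]
force: [-0.1, -0.2, 2.6]
gripper_width: 0.694
```

```bash
python3 -m creep '[0,0,20,0,1, 0,0,50,0,1, 0,0,80,0,1, 0,0,97,0,1, 0,0,100,0,1]'
python3 -m creep '[-25,28,0,0,1, -55,62,0,0,1, -82,95,0,0,1, -95,110,0,0,1, -98,113.5,0,0,1]'
python3 -m creep '[0,0,0,0,1, 0,0,0,0,1, 0,0,0,0,1]'
```

```text
clock: 12.0
tcp_pos: [552.2, -80.4, 292.7]
orientation: [[0.003, 1.0, -0.0], [-0.001, -0.0, -1.0], [-1.0, 0.003, 0.001]]
force: [-0.4, -0.0, -1.5]
gripper_width: 0.692
clock: 12.5
tcp_pos: [451.6, 34.7, 290.0]
orientation: [[-0.004, 1.0, 0.004], [-0.0, 0.004, -1.0], [-1.0, -0.004, 0.0]]
force: [-0.9, -0.2, -1.2]
gripper_width: 0.692
clock: 12.8
tcp_pos: [454.8, 31.8, 290.8]
orientation: [[-0.0, 1.0, -0.002], [0.0, -0.002, -1.0], [-1.0, -0.0, -0.0]]
force: [-0.1, 0.4, -1.9]
gripper_width: 0.695
```

```bash
python3 -m creep '[-0.6,1.2,-15,0,1, -0.6,1.2,-32,0,1, -0.6,1.2,-42,0,1, -0.6,1.2,-47,0,1, -0.6,1.2,-48,0,1]'
python3 -m creep '[0,0,-3,0,1, 0,0,-6,0,1, 0,0,-8,0,1, 0,0,-9,0,1, 0,0,-9,0,1]'
```

```text
clock: 13.3
tcp_pos: [453.6, 33.9, 242.6]
orientation: [[-0.001, 1.0, -0.001], [0.0, -0.001, -1.0], [-1.0, -0.001, -0.0]]
force: [0.1, 0.3, -1.6]
gripper_width: 0.698
clock: 13.8
tcp_pos: [453.4, 34.2, 234.1]
orientation: [[0.0, 1.0, 0.0], [-0.0, 0.0, -1.0], [-1.0, 0.0, 0.0]]
force: [-0.9, 0.3, -1.3]
gripper_width: 0.693
```

```bash
python3 -m creep '[0.3,-0.5,-0.6,0,1, 0.3,-0.5,-1,0,1, 0.3,-0.5,-1.3,0,1, 0.3,-0.5,-1.3,0,1]'
```

```text
clock: 14.2
tcp_pos: [453.8, 33.7, 233.3]
orientation: [[0.0, 1.0, -0.0], [-0.001, -0.0, -1.0], [-1.0, 0.0, 0.001]]
force: [-1.6, -1.0, 5.5]
gripper_width: 0.694
```

```bash
python3 -m creep '[0,0,0,0,0.3, 0,0,0,0,-0.3, 0,0,0,0,-1, 0,0,0,0,-1, 0,0,0,0,-1]'
python3 -m creep '[0,0,10,0,-1, 0,0,40,0,-1, 0,0,80,0,-1, 0,0,115,0,-1, 0,0,120,0,-1]'
python3 -m creep '[0,-30,0,0,-1, -5,-65,0,0,-1, -8,-95,0,0,-1, -10,-110,0,0,-1, -10,-112,0,0,-1]'
python3 -m creep '[0,0,0,0,-1, 0,0,0,0,-1, 0,0,0,0,-1]'
python3 - <<'E'
from h import *
p,d,cp,R,t=snap('w6')
circ(p,cp,R,t,"yellow",86,(150,0,350,215))
circ(p,cp,R,t,"red",44,(0,100,512,310))
rimcheck(d,cp,R,t,(454,33.4),86)
E
```

```text
clock: 14.7
tcp_pos: [453.8, 33.6, 232.8]
orientation: [[0.0, 1.0, -0.0], [0.0, -0.0, -1.0], [-1.0, 0.0, -0.0]]
force: [0.5, -0.4, 0.4]
gripper_width: 0.883
clock: 15.2
tcp_pos: [454.9, 34.5, 357.2]
orientation: [[0.009, 1.0, 0.0], [-0.0, 0.0, -1.0], [-1.0, 0.009, 0.0]]
force: [0.8, -0.2, 0.9]
gripper_width: 1.0
clock: 15.7
tcp_pos: [443.1, -80.4, 352.4]
orientation: [[-0.001, 1.0, -0.004], [-0.0, -0.004, -1.0], [-1.0, -0.001, 0.0]]
force: [0.4, 1.5, 0.1]
gripper_width: 1.001
clock: 16.0
tcp_pos: [443.8, -77.1, 352.8]
orientation: [[0.0, 1.0, 0.002], [0.0, 0.002, -1.0], [-1.0, 0.0, -0.0]]
force: [0.1, -0.0, 0.4]
gripper_width: 0.999
16.0 [443.8 -77.1 352.8]
yellow px (230, 18, 80, 86) enc 453.1 31.5 r 30.5 lsq [453.1  31.8] r 30.2
red px (231, 275, 52, 26) enc 444.1 -190.4 r 29.1 lsq [ 444.1 -191.2] r 28.4
-180 88 86.4 31.3
-120 83 86.5 31.1
-60 89 86.3 29.7
0 115 86.3 28.4
60 127 86.2 28.3
120 114 86.3 30.6
```

View pics/w6.png

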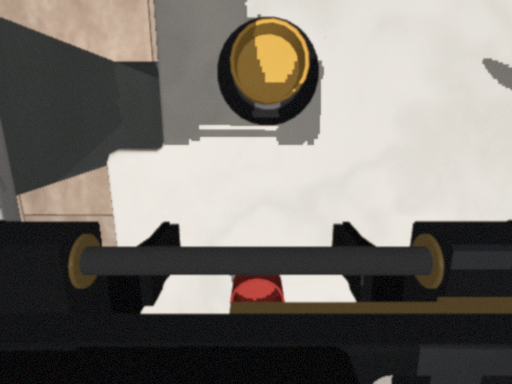

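```bash
python3 -m creep '[0,-40,-5,0,-1, 0,-85,-10,0,-1, 0,-130,-15,0,-1, 0,-165,-20,0,-1, 0,-180,-25,0,-1]'
python3 -m creep '[0,0,0,0,-1, 0,0,0,0,-1, 0,0,0,0,-1]'
python3 - <<'E'
from h import *
p,d,cp,R,t=snap('w7')
circ(p,cp,R,t,"red",44,(0,0,512,215))
cv2.imwrite("pics/w7.png",p)
E
```

```text
clock: 16.55
tcp_pos: [443.4, -261.5, 327.3]
orientation: [[0.0, 1.0, -0.004], [-0.001, -0.004, -1.0], [-1.0, 0.0, 0.001]]
force: [-0.2, 0.1, 0.3]
gripper_width: 1.002
clock: 16.85
tcp_pos: [444.2, -256.0, 328.1]
orientation: [[0.0, 1.0, 0.004], [0.001, 0.004, -1.0], [-1.0, 0.0, -0.001]]
force: [-0.1, -0.3, 0.7]
gripper_width: 1.005
16.85 [ 444.2 -256.   328.1]
red px (225, 102, 67, 68) enc 445.0 -203.5 r 29.0 lsq [ 444.9 -203.4] r 28.7
```

View pics/w7.png

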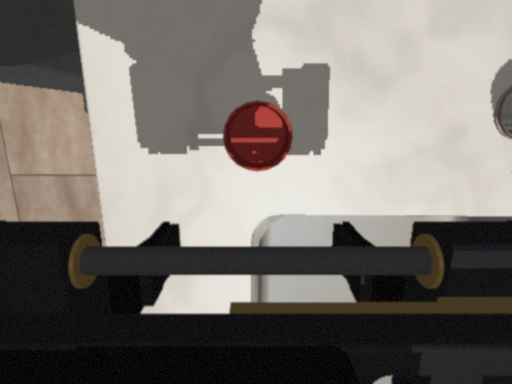

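```bash
python3 -m creep '[0.7,20,-10,0,-1, 0.7,40,-30,0,-1, 0.7,50,-50,0,-1, 0.7,53,-65,0,-1, 0.7,53,-70,0,-1]'
python3 -m creep '[0,0,0,0,-1, 0,0,0,0,-1, 0,0,0,0,-1]'
```

```text
clock: 17.4
tcp_pos: [444.1, -203.3, 256.9]
orientation: [[-0.002, 1.0, 0.004], [0.001, 0.004, -1.0], [-1.0, -0.002, -0.001]]
force: [-0.2, 0.4, 0.0]
gripper_width: 1.0
clock: 17.7
tcp_pos: [444.7, -205.6, 258.6]
orientation: [[0.002, 1.0, -0.0], [-0.001, -0.0, -1.0], [-1.0, 0.002, 0.001]]
force: [0.1, -0.3, 1.1]
gripper_width: 0.998
```

```bash
python3 -m creep '[0.3,1.8,-20,0,-1, 0.3,1.8,-40,0,-1, 0.3,1.8,-57,0,-1, 0.3,1.8,-66,0,-1, 0.3,1.8,-67,0,-1]'
python3 -m creep '[0,0,0,0,-1, 0,0,0,0,-1]'
```

```text
clock: 18.2
tcp_pos: [444.6, -203.7, 190.3]
orientation: [[-0.001, 1.0, -0.0], [0.0, -0.0, -1.0], [-1.0, -0.001, -0.0]]
force: [-0.4, -0.2, 0.3]
gripper_width: 0.999
clock: 18.4
tcp_pos: [445.1, -203.7, 191.6]
orientation: [[0.002, 1.0, -0.0], [-0.001, -0.0, -1.0], [-1.0, 0.002, 0.001]]
force: [0.8, 0.1, 0.1]
gripper_width: 1.0
```

```bash
python3 -m creep '[0,0,0,0,0, 0,0,0,0,1, 0,0,0,0,1, 0,0,0,0,1, 0,0,0,0,1]' 15
python3 -m creep '[0,0,0,0,1, 0,0,0,0,1, 0,0,0,0,1]'
python3 -m creep '[0,0,20,0,1, 0,0,55,0,1, 0,0,95,0,1, 0,0,125,0,1, 0,0,130,0,1]'
python3 -m creep '[1,35,0,0,1, 3,75,0,0,1, 5,115,0,0,1, 7,155,0,0,1, 8,190,0,0,1]'
python3 -m creep '[1,25,0,0,1, 1,40,0,0,1, 1,46,0,0,1, 1,46,0,0,1, 1,46,0,0,1]'
python3 -m creep '[0,0,0,0,1, 0,0,0,0,1, 0,0,0,0,1]'
```

```text
clock: 18.9
tcp_pos: [444.8, -203.6, 190.9]
orientation: [[0.0, 1.0, 0.0], [-0.0, 0.0, -1.0], [-1.0, 0.0, 0.0]]
force: [-0.1, 0.5, 0.6]
gripper_width: 0.692
clock: 19.2
tcp_pos: [444.8, -203.6, 190.9]
orientation: [[0.0, 1.0, -0.0], [-0.0, -0.0, -1.0], [-1.0, 0.0, 0.0]]
force: [-0.0, 0.1, 2.3]
gripper_width: 0.692
clock: 19.7
tcp_pos: [445.6, -203.6, 323.9]
orientation: [[0.006, 1.0, -0.0], [-0.003, -0.0, -1.0], [-1.0, 0.006, 0.003]]
force: [0.5, 0.3, -0.4]
gripper_width: 0.698
clock: 20.2
tcp_pos: [451.9, -11.8, 319.6]
orientation: [[-0.002, 1.0, 0.001], [0.0, 0.001, -1.0], [-1.0, -0.002, -0.0]]
force: [0.2, -0.4, -0.3]
gripper_width: 0.697
clock: 20.7
tcp_pos: [453.5, 31.4, 320.1]
orientation: [[-0.001, 1.0, -0.001], [-0.0, -0.001, -1.0], [-1.0, -0.001, 0.0]]
force: [-0.1, 0.4, -1.2]
gripper_width: 0.696
clock: 21.0
tcp_pos: [453.7, 31.8, 320.7]
orientation: [[0.0, 1.0, -0.001], [-0.0, -0.001, -1.0], [-1.0, 0.0, 0.0]]
force: [-0.0, -0.4, -1.6]
gripper_width: 0.694
```

```bash
python3 -m creep '[0,0.4,-15,0,1, 0,0.4,-28,0,1, 0,0.4,-37,0,1, 0,0.4,-41,0,1, 0,0.4,-42,0,1]'
python3 -m creep '[0,0,-3,0,1, 0,0,-6,0,1, 0,0,-8,0,1, 0,0,-9,0,1, 0,0,-9,0,1]'
```

```text
clock: 21.5
tcp_pos: [453.6, 32.8, 278.2]
orientation: [[-0.001, 1.0, 0.0], [0.0, 0.0, -1.0], [-1.0, -0.001, -0.0]]
force: [0.1, 0.3, -0.3]
gripper_width: 0.696
clock: 22.0
tcp_pos: [453.7, 32.9, 269.9]
orientation: [[0.0, 1.0, 0.0], [-0.0, 0.0, -1.0], [-1.0, 0.0, 0.0]]
force: [0.0, 0.5, 0.5]
gripper_width: 0.695
```

```bash
python3 -m creep '[0,0,-0.5,0,1, 0,0,-0.8,0,1, 0,0,-0.8,0,1]'
python3 -m creep '[0,0,0,0,0.3, 0,0,0,0,-0.3, 0,0,0,0,-1, 0,0,0,0,-1, 0,0,0,0,-1]'
python3 -m creep '[0,0,10,0,-1, 0,0,40,0,-1, 0,0,70,0,-1, 0,0,90,0,-1, 0,0,95,0,-1]'
```

```text
clock: 22.3
tcp_pos: [453.8, 33.0, 269.8]
orientation: [[0.0, 1.0, 0.0], [-0.001, 0.0, -1.0], [-1.0, 0.0, 0.001]]
force: [-3.1, -0.4, 7.9]
gripper_width: 0.698
clock: 22.8
tcp_pos: [453.7, 32.8, 268.9]
orientation: [[0.0, 1.0, 0.0], [0.0, 0.0, -1.0], [-1.0, 0.0, -0.0]]
force: [-0.4, 0.3, -0.1]
gripper_width: 0.885
clock: 23.3
tcp_pos: [454.3, 33.3, 366.6]
orientation: [[0.005, 1.0, -0.0], [-0.0, -0.0, -1.0], [-1.0, 0.005, 0.0]]
force: [-0.4, -0.4, -0.7]
gripper_width: 0.996
```

```bash
python3 -m creep '[0,-25,0,0,-1, 0,-50,0,0,-1, 0,-65,0,0,-1, 0,-70,0,0,-1, 0,-70,0,0,-1]'
python3 -m creep '[0,0,0,0,-1, 0,0,0,0,-1, 0,0,0,0,-1]'
python3 - <<'E'
from h import *
p,d,cp,R,t=snap('w8')
circ(p,cp,R,t,"red",123,(100,0,400,215))
rimcheck(d,cp,R,t,(454,32.),123)
E
```

```text
clock: 23.8
tcp_pos: [453.5, -37.5, 363.5]
orientation: [[-0.001, 1.0, -0.001], [0.0, -0.001, -1.0], [-1.0, -0.001, -0.0]]
force: [0.1, -0.5, 0.1]
gripper_width: 0.998
clock: 24.1
tcp_pos: [453.7, -36.3, 364.0]
orientation: [[0.0, 1.0, 0.002], [0.0, 0.002, -1.0], [-1.0, 0.0, -0.0]]
force: [0.1, 0.4, -0.3]
gripper_width: 1.002
24.1 [453.7 -36.3 364. ]
red px (213, 71, 86, 88) enc 453.2 32.9 r 30.5 lsq [453.1  33. ] r 30.1
-180 107 123.3 30.7
-120 98 123.1 28.9
-60 99 123.4 28.1
0 111 123.3 29.6
60 125 123.3 31.0
120 120 123.3 31.1
```

View pics/w8.png

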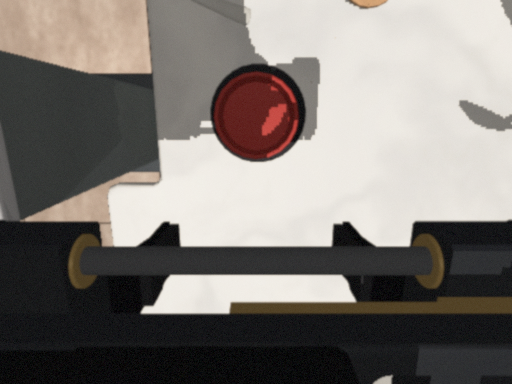

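```bash
python3 -m creep '[25,30,0,0,-1, 55,65,0,0,-1, 85,100,0,0,-1, 105,128,-15,0,-1, 109,136,-30,0,-1]'
python3 -m creep '[0,0,-10,0,-1, 0,0,-10,0,-1, 0,0,-10,0,-1, 0,0,-10,0,-1]'
python3 - <<'E'
from h import *
p,d,cp,R,t=snap('w9')
X=zmap(d,cp,R,t)
s=(d>0)&(X[...,2]>38)&(X[...,2]<48)&(np.hypot(X[...,0]-563,X[...,1]-167)<25)
Q=X[s];print("knob top",len(Q),Q.mean(0),cv2.minEnclosingCircle(Q[:,:2].astype(np.float32)))
s=(d>0)&(X[...,2]>9)&(X[...,2]<17)&(np.hypot(X[...,0]-563,X[...,1]-167)<40)
Q=X[s];print("disc",len(Q),Q.mean(0),cv2.minEnclosingCircle(Q[:,:2].astype(np.float32)))
circ(p,cp,R,t,"pale",13,(150,0,350,215))
E
```

```text
clock: 24.65
tcp_pos: [564.2, 103.0, 334.0]
orientation: [[0.003, 1.0, 0.005], [0.004, 0.005, -1.0], [-1.0, 0.003, -0.004]]
force: [-0.8, -0.5, 0.1]
gripper_width: 1.0
clock: 25.05
tcp_pos: [562.6, 97.6, 324.7]
orientation: [[0.001, 1.0, -0.002], [-0.001, -0.002, -1.0], [-1.0, 0.001, 0.001]]
force: [-0.0, -0.2, -0.2]
gripper_width: 1.0
25.05 [562.6  97.6 324.7]
knob top 354 [562.17419751 165.96942829  42.76136399] ((562.13818359375, 165.93788146972656), 8.835851669311523)
disc 2927 [562.13795819 166.67771347  12.95098963] ((562.099365234375, 165.9736785888672), 29.96568489074707)
pale px (236, 139, 40, 9) enc 562.0 143.1 r 18.5 lsq [562.1 158. ] r 22.7
pale px (230, 84, 58, 55) enc 563.2 167.2 r 29.3 lsq [564.4 168.4] r 27.1
```

View pics/w9.png

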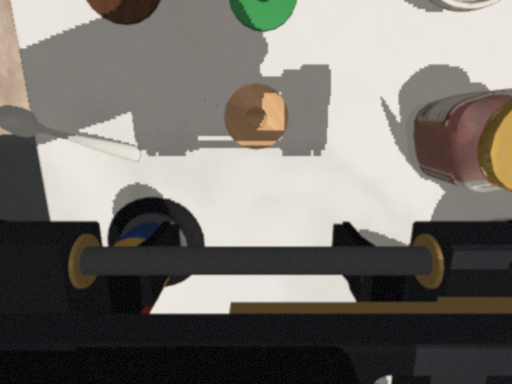

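```bash
python3 -c "
from h import *
p,d,cp,R,t=load('w8');X=zmap(d,cp,R,t)
s=(d>0)&(abs(X[...,2]-123.3)<1.5)&(np.hypot(X[...,0]-453,X[...,1]-33)<36)
print(cv2.minEnclosingCircle(X[s][:,:2].astype(np.float32)))"
python3 -m creep '[0,25,-10,0,-1, 0,50,-30,0,-1, -0.3,63,-50,0,-1, -0.3,67,-65,0,-1, -0.3,67,-70,0,-1]'
python3 -m creep '[0,0,0,0,-1, 0,0,0,0,-1, 0,0,0,0,-1]'
```

```text
((452.73638916015625, 32.86798095703125), 29.791906356811523)
clock: 25.6
tcp_pos: [562.0, 165.4, 252.8]
orientation: [[-0.002, 1.0, 0.0], [-0.001, 0.0, -1.0], [-1.0, -0.002, 0.001]]
force: [-0.0, -0.3, -0.3]
gripper_width: 0.999
clock: 25.9
tcp_pos: [562.9, 165.1, 254.9]
orientation: [[0.002, 1.0, -0.001], [0.0, -0.001, -1.0], [-1.0, 0.002, -0.0]]
force: [0.6, 0.9, 0.7]
gripper_width: 1.001
```

```bash
python3 -m creep '[-0.4,0.8,-18,0,-1, -0.4,0.8,-36,0,-1, -0.4,0.8,-48,0,-1, -0.4,0.8,-54,0,-1, -0.4,0.8,-55,0,-1]'
python3 -m creep '[0,0,0,0,-0.5, 0,0,0,0,0, 0,0,0,0,1, 0,0,0,0,1, 0,0,0,0,1]' 20
python3 -m creep '[0,0,0,0,1, 0,0,0,0,1, 0,0,0,0,1, 0,0,0,0,1, 0,0,0,0,1]' 20
```

```text
clock: 26.4
tcp_pos: [562.0, 166.5, 198.6]
orientation: [[-0.001, 1.0, -0.0], [-0.0, -0.0, -1.0], [-1.0, -0.001, 0.0]]
force: [0.4, 0.7, -0.6]
gripper_width: 1.001
clock: 26.9
tcp_pos: [562.1, 166.7, 199.2]
orientation: [[0.001, 1.0, -0.0], [0.0, -0.0, -1.0], [-1.0, 0.001, -0.0]]
force: [0.1, -0.1, 0.7]
gripper_width: 0.629
clock: 27.4
tcp_pos: [562.0, 166.6, 199.0]
orientation: [[0.0, 1.0, 0.0], [0.0, 0.0, -1.0], [-1.0, 0.0, -0.0]]
force: [0.6, -0.6, -1.3]
gripper_width: 0.199
```

```bash
python3 -m creep '[0,0,0,0,1, 0,0,0,0,1, 0,0,0,0,1]' 20
python3 -m creep '[0,0,20,0,1, 0,0,60,0,1, 0,0,105,0,1, 0,0,145,0,1, 0,0,158,0,1]'
python3 -m creep '[-20,-25,0,0,1, -50,-60,0,0,1, -80,-98,0,0,1, -102,-125,0,0,1, -109,-133,0,0,1]'
python3 -m creep '[0,0,0,0,1, 0,0,0,0,1, 0,0,0,0,1, 0,0,0,0,1]'
python3 -c "
from h import *
p,d,cp,R,t=snap('w10')"
```

```text
clock: 27.7
tcp_pos: [562.0, 166.7, 199.0]
orientation: [[0.0, 1.0, 0.0], [0.0, 0.0, -1.0], [-1.0, 0.0, -0.0]]
force: [0.9, -0.5, -0.8]
gripper_width: 0.198
clock: 28.2
tcp_pos: [562.6, 167.6, 361.4]
orientation: [[0.007, 1.0, 0.0], [0.002, 0.0, -1.0], [-1.0, 0.007, -0.002]]
force: [0.7, 0.5, -1.2]
gripper_width: 0.199
clock: 28.7
tcp_pos: [450.3, 30.5, 355.5]
orientation: [[-0.004, 1.0, -0.004], [-0.003, -0.004, -1.0], [-1.0, -0.004, 0.003]]
force: [0.8, -0.7, -1.0]
gripper_width: 0.2
clock: 29.1
tcp_pos: [453.6, 34.8, 356.9]
orientation: [[0.0, 1.0, 0.002], [0.001, 0.002, -1.0], [-1.0, 0.0, -0.001]]
force: [1.3, 0.1, -0.2]
gripper_width: 0.201
29.1 [453.6  34.8 356.9]
```

View pics/w10.png

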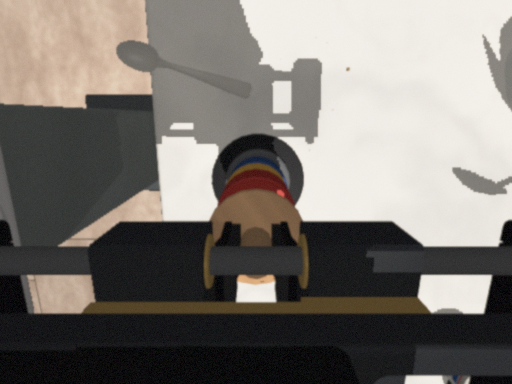

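```bash
python3 -m creep '[-0.5,-0.9,-12,0,1, -0.5,-0.9,-22,0,1, -0.5,-0.9,-29,0,1, -0.5,-0.9,-32,0,1, -0.5,-0.9,-33,0,1]'
python3 -m creep '[0,0,-3,0,1, 0,0,-5,0,1, 0,0,-7,0,1, 0,0,-8,0,1, 0,0,-8,0,1]'
```

```text
clock: 29.65
tcp_pos: [452.4, 32.7, 323.4]
orientation: [[-0.001, 1.0, 0.0], [0.0, 0.0, -1.0], [-1.0, -0.001, -0.0]]
force: [0.4, -0.0, 0.0]
gripper_width: 0.2
clock: 30.15
tcp_pos: [452.4, 32.7, 315.9]
orientation: [[-0.0, 1.0, -0.0], [-0.0, -0.0, -1.0], [-1.0, -0.0, 0.0]]
force: [-0.3, 0.4, -1.4]
gripper_width: 0.2
```

```bash
python3 -m creep '[0.3,0.6,-0.6,0,1, 0.3,0.6,-1,0,1, 0.3,0.6,-1.3,0,1, 0.3,0.6,-1.3,0,1]'
```

```text
clock: 30.55
tcp_pos: [452.9, 33.4, 314.9]
orientation: [[0.0, 1.0, 0.0], [-0.0, 0.0, -1.0], [-1.0, 0.0, 0.0]]
force: [-0.3, 0.1, 1.0]
gripper_width: 0.2
```

```bash
python3 -m creep '[0,0,-0.6,0,1, 0,0,-1,0,1, 0,0,-1,0,1]'
python3 -m creep '[0,0,0,0,0.7, 0,0,0,0,0.4, 0,0,0,0,0.2, 0,0,0,0,0, 0,0,0,0,0]'
```

```text
clock: 30.85
tcp_pos: [453.1, 33.7, 314.7]
orientation: [[0.001, 1.0, 0.0], [-0.001, 0.0, -1.0], [-1.0, 0.001, 0.001]]
force: [-3.1, 0.0, 9.6]
gripper_width: 0.2
clock: 31.35
tcp_pos: [452.7, 33.3, 313.5]
orientation: [[-0.0, 1.0, -0.0], [0.0, -0.0, -1.0], [-1.0, -0.0, -0.0]]
force: [-0.5, -0.4, -0.5]
gripper_width: 0.455
```

Contact is firm at the seating height. I'll retreat straight up and check.

```bash
python3 -m creep '[0,0,3,0,-0.5, 0,0,10,0,-1, 0,0,30,0,-1, 0,0,60,0,-1, 0,0,95,0,-1]'
python3 -m creep '[0,-20,15,0,-1, 0,-45,25,0,-1, 0,-65,30,0,-1, 0,-70,30,0,-1, 0,-70,30,0,-1]'
python3 -m creep '[0,0,0,0,-1, 0,0,0,0,-1, 0,0,0,0,-1]'
python3 - <<'E'
from h import *
p,d,cp,R,t=snap('w11')
rimcheck(d,cp,R,t,(453,33.),129)
X=zmap(d,cp,R,t)
r=np.hypot(X[...,0]-453,X[...,1]-33)
for a,b in((125,133),(155,163)):
    s=(d>0)&(X[...,2]>a)&(X[...,2]<b)&(r<40);Q=X[s]
    print(len(Q),Q.mean(0),cv2.minEnclosingCircle(Q[:,:2].astype(np.float32)))
from bench import grab_frame
for n in("top","scene"):
    q,_=grab_frame(n);cv2.imwrite(f"pics/{n}9.png",q)
    if n=="scene":cv2.imwrite("pics/scene9z.png",cv2.resize(q[140:280,160:360],(800,560)))
E
```

```text
clock: 31.85
tcp_pos: [452.4, 33.4, 409.5]
orientation: [[-0.002, 1.0, 0.001], [0.0, 0.001, -1.0], [-1.0, -0.002, -0.0]]
force: [0.5, 0.6, -0.1]
gripper_width: 0.871
clock: 32.35
tcp_pos: [452.6, -36.9, 438.8]
orientation: [[0.0, 1.0, -0.001], [0.0, -0.001, -1.0], [-1.0, 0.0, -0.0]]
force: [-0.2, 1.0, 0.1]
gripper_width: 0.997
clock: 32.65
tcp_pos: [452.8, -35.7, 438.4]
orientation: [[-0.0, 1.0, 0.002], [0.0, 0.002, -1.0], [-1.0, -0.0, -0.0]]
force: [-0.3, 0.6, 0.2]
gripper_width: 1.0
32.65 [452.8 -35.7 438.4]
-180 251 129.5 30.3
-120 234 129.5 29.9
-60 235 129.5 28.9
0 241 129.6 28.2
60 260 129.5 29.3
120 261 129.5 30.3
2964 [452.09484579  33.5198912  128.93740418] ((452.0421142578125, 32.804298400878906), 29.849565505981445)
360 [452.0646162   32.93800905 158.77391405] ((452.06231689453125, 32.77770233154297), 8.890548706054688)
```

View pics/scene9z.png

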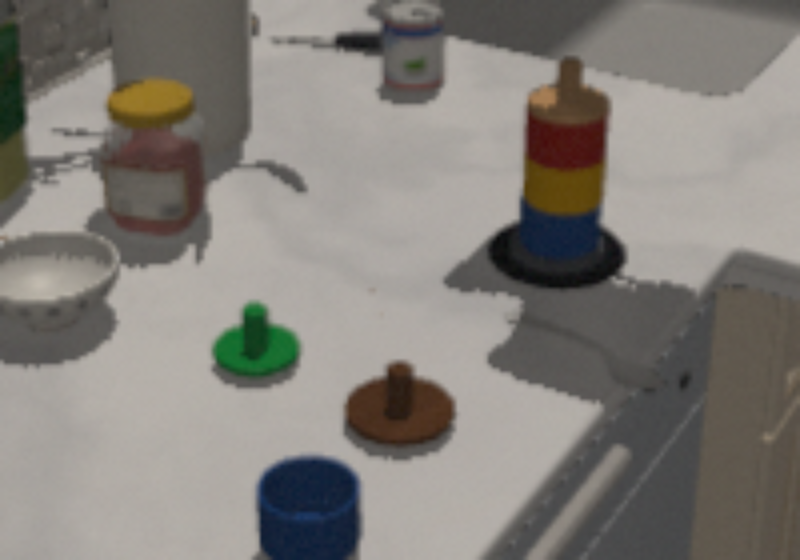

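View pics/w11.png

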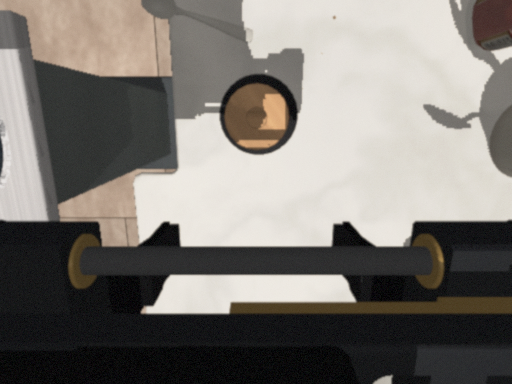

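```bash
python3 -c "
from bench import *
sign_off()"
```

```text
the job is handed in; nothing more can be done
```

The stack is built on the stand in the order blue, yellow, red, and the red tub is closed with the pale lid. I took the blue tub that was farther from the base and left the other one, along with the green and dark lids, where they stood. The job was handed in at about 33 s with the gripper open and well clear of the stack.

- **Seating heights:** the wrist depth camera put the blue, yellow and red rims at 49.3, 86.3 and 123.3 mm, where 49, 86 and 123 mm are expected. Each rim was level all round to within about 0.3 mm.
- **Lid:** its disc top is at about 129 mm and its knob top at 158.8 mm, where 129 and 159 mm are expected, so it is fully home.
- **Centring:** the tubs and lid are about 1–3 mm off the stand's measured centre, which is roughly within the play of the seats.
- **Bystanders:** in the last scene view the jam jar, bowl and tin stand upright and look untouched. I judged that by eye and did not measure their positions again.
- **Disagreements:** the colour-mask circle fits gave radii off by up to about 2 mm, so I relied on depth for the lid position and all the final checks. Otherwise no check failed.

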